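Scan a re-gasketed corner of a gas-tight culture box with a leak-detector pen

TASK

The gasket at the left front corner of the gas-tight culture box has just been replaced. Take the leak-detector pen from its stand and draw its sprung nose slowly, a few centimetres a second and in light touch all the way, along the joint between lid and flange under the lid's overhanging rim: from beside the front latch to the left, round the corner, up to the latch on the left side. Never drive the nose hard against the end of its spring travel, leave the other things alone, and put the pen back in its stand, nose down and fully home.

Things in the scene. Friction and masses are not known exactly. Their poses are not given: they have to be found in the camera images.
- box: gas-tight culture box, fixed: aluminium tub, flat flange 218x288 mm. Origin: centre of its underside; z up, x to the back, y left. Flange top at z = 52 mm (nominal). White lid: wall at x = +-85, y = +-120 mm, corner radius 25 mm, z = 52 to 80 mm. The flange reaches 24 mm beyond the wall. The joint is the inner corner of flange and wall. Lid top 89 mm, bow 121 mm.
- rim (a point): outer edge of the lid's rim at the middle of the left front corner, z = 80 mm in the box's frame: the rim's underside. The rim is 5 mm thick and overhangs the lid wall by 11 mm all round, 28 mm above the flange, so only a tool that leans outward reaches into the joint. The box is up to 2.3 degrees out of level on its feet, which box does not show: the flange is up to 6 mm higher or lower.
- latch_front (a point): foot of the steel latch in the middle of the front side, on the lid wall at flange height. Each of the four sides has such a latch in its middle (the left one at x = 0, y = 120 mm in the box frame): 34 mm wide, reaching 35 mm out from the lid wall, 91 mm high above the bench. It interrupts the seam.
- pen: leak-detector pen, 148 mm long, 0.12 kg, nose down. Origin: centre of the handle's flat underside; z along the pen to its tail. Handle 30 (x) by 24 (y) by 90 mm (z = 0 to 90); grip it across the 24 mm. Below: collar 16 mm wide to z = -6, fixed sleeve 11 mm wide to z = -26, steel nose 8 mm wide, round end at z = -58 mm. The nose is sprung along the pen: gives from 1 N, bottoms at 3 mm, 4 N.
- pen_tip (a point): centre of the ball (radius 4 mm) at the end of the pen's nose, at z = -54 mm in the pen's frame while the nose is not pressed in
- stand: grey stand of the pen, fixed, base 100x80 mm. Origin: centre of the pocket at bench height; z up. The pen's handle drops 20 mm deep into a pocket of 35 mm (x) by 29 mm (y) inside, with a flared mouth at 97 mm height; the nose hangs through an 18 mm square hole in its floor.
- pocket (a point): centre of the pocket's floor in the stand, 70 mm above the bench; the pen's origin lies here when it is put away
- seam_1 (a point): first station of the seam, beside the front latch: where the centre of the nose's ball is when it lies in the joint, 4 mm off the lid wall. True in plan; its height (4 mm above the nominal flange) is nominal. The stations follow each other about every 15 mm.
- seam_2 (a point): station 2 of 10 along the seam, likewise
- seam_3 (a point): station 3 of 10 along the seam, likewise
- seam_4 (a point): station 4 of 10 along the seam, likewise
- seam_5 (a point): station 5 of 10 along the seam, likewise
- seam_6 (a point): station 6 of 10 along the seam, likewise
- seam_7 (a point): station 7 of 10 along the seam, likewise
- seam_8 (a point): station 8 of 10 along the seam, likewise
- seam_9 (a point): station 9 of 10 along the seam, likewise
- seam_10 (a point): station 10 of 10 along the seam, likewise, beside the left latch: the last
- tube_rack: bystander: tube rack, 66x232x28 mm
- tip_box: bystander: pipette tip box, 96x132x60 mm
- freezer_box: bystander: white card freezer box, 130x130x54 mm
- timer: bystander: white bench timer lying flat, 64x68x20 mm
- media_bottle: bystander: small bottle with screw cap, 56x51x104 mm
- tape: bystander: roll of label tape lying flat, 62 mm across, 20 mm high

How it is judged:
On the way, in this order (a step that is already met when the one before it is completed fails the run):
1. the pen's nose touches the joint at station 1 (within 6 mm in plan, under the lid's rim, touching the box, for 0.1 s) (horizontal distance between pen_tip and seam_1 below 0.006 m and z of pen_tip in the frame of box below 0.067 m and contact force between pen and box above 0.3 N), for 0.1 s.
2. the pen's nose touches the joint at station 2 (within 6 mm in plan, under the lid's rim, touching the box, for 0.1 s) (horizontal distance between pen_tip and seam_2 below 0.006 m and z of pen_tip in the frame of box below 0.067 m and contact force between pen and box above 0.3 N), for 0.1 s.
3. the pen's nose touches the joint at station 3 (within 6 mm in plan, under the lid's rim, touching the box, for 0.1 s) (horizontal distance between pen_tip and seam_3 below 0.006 m and z of pen_tip in the frame of box below 0.067 m and contact force between pen and box above 0.3 N), for 0.1 s.
4. the pen's nose touches the joint at station 4 (within 6 mm in plan, under the lid's rim, touching the box, for 0.1 s) (horizontal distance between pen_tip and seam_4 below 0.006 m and z of pen_tip in the frame of box below 0.067 m and contact force between pen and box above 0.3 N), for 0.1 s.
5. the pen's nose touches the joint at station 5 (within 6 mm in plan, under the lid's rim, touching the box, for 0.1 s) (horizontal distance between pen_tip and seam_5 below 0.006 m and z of pen_tip in the frame of box below 0.067 m and contact force between pen and box above 0.3 N), for 0.1 s.
6. the pen's nose touches the joint at station 6 (within 6 mm in plan, under the lid's rim, touching the box, for 0.1 s) (horizontal distance between pen_tip and seam_6 below 0.006 m and z of pen_tip in the frame of box below 0.067 m and contact force between pen and box above 0.3 N), for 0.1 s.
7. the pen's nose touches the joint at station 7 (within 6 mm in plan, under the lid's rim, touching the box, for 0.1 s) (horizontal distance between pen_tip and seam_7 below 0.006 m and z of pen_tip in the frame of box below 0.067 m and contact force between pen and box above 0.3 N), for 0.1 s.
8. the pen's nose touches the joint at station 8 (within 6 mm in plan, under the lid's rim, touching the box, for 0.1 s) (horizontal distance between pen_tip and seam_8 below 0.006 m and z of pen_tip in the frame of box below 0.067 m and contact force between pen and box above 0.3 N), for 0.1 s.
9. the pen's nose touches the joint at station 9 (within 6 mm in plan, under the lid's rim, touching the box, for 0.1 s) (horizontal distance between pen_tip and seam_9 below 0.006 m and z of pen_tip in the frame of box below 0.067 m and contact force between pen and box above 0.3 N), for 0.1 s.
10. the pen's nose touches the joint at station 10 (within 6 mm in plan, under the lid's rim, touching the box, for 0.1 s) (horizontal distance between pen_tip and seam_10 below 0.006 m and z of pen_tip in the frame of box below 0.067 m and contact force between pen and box above 0.3 N), for 0.1 s.
At the end, for the whole second after the job is handed in: After the seam has been scanned from station 1 to 10 in order, the pen stands at rest in its stand, nose down: underside of the handle within 4 mm of the pocket's floor and within 6 mm of its centre, tilted less than 7 degrees, released (horizontal distance between pen and pocket below 0.006 m and z of pen in the frame of pocket between -0.003 and 0.004 m and angle between pen's own z axis and vertical below 0.12 rad and linear speed of pen below 0.02 m/s); the robot touches nothing.
It fails at once if the pen is pressed on the box with more than 12 N (contact force between pen and box above 12 N).
It fails at once if the pen slides on the box faster than 10 cm/s (contact force between pen and box above 0.3 N and linear speed of pen above 0.1 m/s).
It fails at once if a bystander is moved more than 15 mm (distance of any of tube_rack, tip_box, freezer_box, timer, media_bottle, tape from where it was at the start of the episode above 0.015 m).
It also fails if it takes over 61 s, if anything falls off the work surface, if the arm or the gripper's body presses on something with over 40 N, if the wrist force passes 120 N, or if a joint passes its speed limit or range.

ROBOT

A 6-joint arm with a two-finger parallel gripper is mounted at the origin on a cart in front of the work surface, level with it; the furniture and walls round the work are solid. World frame = base frame: x ahead of the robot, y to its left, z up, the work surface at z = 0. Lengths are in m, angles in rad, forces in N, time in s.
With the tool pointing down it reaches from about 0.275 to 0.725 m from the base axis. Payload 15.9 kg.
Tool frame: the origin (TCP) lies at the very end of the fingers, on their centre line; the grasp point (between the pads) lies 19 mm behind it; z points along the fingers, y is the line along which they close (so a half turn about z gives the same grasp; the last joint's range is limited). The gripper opens to 85 mm and grips with 20 to 120 N. Pads are 22 mm wide; open, the fingers measure 114 mm over their backs; the gripper's body (76 mm by 85 mm) begins 54 mm behind the grasp point. The pads swing forward as they close: fully open they stand 13 mm farther back than shut.
Start: joints at [1.2, 0.213, -0.034, 1.323, 0, 1.571], TCP at [0.181, 0.466, 0.231] pointing down, gripper open.
Joint ranges: [-2.98, 2.98], [-0.74, 1.72], [-1.14, 1.35], [-2.1, 2.04], [-1.57, 1.44], [-3.14, 3.14]. Speed limits (rad/s): [1.89, 1.89, 2.39, 2.57, 3.14, 3.14].

INTERFACE

Orientations are given as a unit quaternion [w, x, y, z].
In Python, from station import bot, optics gives the robot as it stands.
- The arm moves only by the tool move_arm, never from a script. Its argument "increments" is a list of rows, each an object with "xyz": the shift along the tool's x, y, z as a fraction of full scale, a list of three; "twist": the turn about the tool's z as a fraction of full scale. A call has 1 to 5 rows; each row shifts and turns the commanded pose from where the row before left it, along the tool's axes as they then stand; what a row does not reach is not made up. Full scale, the value 1, is 50 mm for a shift and 60 degrees for a turn. A row lasts 1/10 s, in which the tool goes at most 50 mm and 8.59 degrees, less where a joint would pass 70% of its speed; a pose out of reach is approached as far as the arm can. A call with a number of a shift or a turn outside -1 to 1 is refused whole. A call with a gripper value outside its range is refused whole. "gripper" is the opening, from 0 (shut) to 1 (fully open), set as the call begins (left out, the last holds). The fingers move at their own pace and stop on an object; "newtons" is the grip in N (left out, the last holds). Time passes only in rows, so rows that do not move let the fingers close. It gives the time, the measured TCP pose, the force, the opening and the grip force at its end, in the units of the state.
- bot.observe(): the state, without advancing time (a new reading comes with each control period).
- optics.snapshot(name): name is "scene" or "top" or "wrist"; returns (picture, depth): 420x560x3 uint8, blue, green, red; 420x560 float32, m along the optical axis (not along the pixel's ray), 0 where there is no reading.
- optics.camera_info(name): a dict with "intrinsics" (3x3 intrinsics, pixels), "distortion" ([k1, k2, p1, p2, k3] as OpenCV has them; the pictures are not rectified), "view" (4x4, takes a point from world to camera coordinates); the wrist camera has in their place "tool_from_camera" (4x4, takes a point from camera to tool coordinates, whose origin is the TCP and whose axes are the flange's). Camera axes: x right, y down, z forward; pixel columns grow to the right and rows downward; lengths in m; the calibration is good to about 2 mm. A picture is of the moment at which its call begins: read the wrist's pose just before it. camera_info takes no time and is no camera call.
- bot.finish_job(): hands the job in; it is judged then, once.
The state is a dict: "clock": time; "joint_pos": joint angles; "joint_vel": joint speeds; "effort": joint torques, N m; "eef_pos": TCP position; "tool_rot": TCP orientation; "ft_force": force on the tool from outside, world axes, zero at the start; "ft_torque": the same for the moment, N m; "finger_gap": finger opening in m; "finger_force": force on a finger pad.
Only numpy, scipy, OpenCV 4.12 (cv2) and the standard library are available. Lean on these libraries where they do the work, as an engineer would, in place of code of your own. Each camera call takes 0.05 s, during which the arm holds its last target. There are 200 camera calls.

## Working session

There is one attempt and no reset: what is moved stays moved. The work goes in short steps, Python scripts to look and compute and a tool call to move; the robot and the scene stay as the last step left them, time stands still between calls to the robot, and variables do not carry over. Pictures are saved under pics/ and viewed, at most 10 in all, crops included, and the job is handed in when it is done.

Besides the shell and the picture viewer there is one more tool, called after ">>>" as name(argument=value, ...) on one line, values as JSON. move_arm: Moves the arm, as the interface text tells. Shift numbers are shares of 50 mm and turn numbers shares of 60 degrees, none past 1 either way. Its arguments: {"type":"object","properties":{"increments":{"type":"array","items":{"type":"object","properties":{"xyz":{"type":"array","items":{"type":"number","minimum":-1,"maximum":1}},"twist":{"type":"number","minimum":-1,"maximum":1}}}},"gripper":{"type":"number"},"newtons":{"type":"number"}},"required":["increments"]}

```bash
ls; mkdir -p pics
cat > look.py <<'E'
import sys,cv2,numpy as np
from station import bot,optics
s=bot.observe(); print({k:np.round(v,3).tolist() for k,v in s.items()})
for n in ("scene","top","wrist"):
    p,d=optics.snapshot(n); cv2.imwrite(f"pics/{n}0.png",p); np.save(f"{n}0.npy",d)
    i=optics.camera_info(n); print(n,{k:np.round(v,4).tolist() for k,v in i.items()}); print((d>0).mean())
E
python3 look.py; python3 -c "
import cv2,numpy as np
cv2.imwrite('pics/top0b.png',cv2.resize(cv2.imread('pics/top0.png'),(800,600)))
cv2.imwrite('pics/scene0b.png',cv2.resize(cv2.imread('pics/scene0.png'),(800,600)))"
```

```text
pics
{'clock': 0.0, 'joint_pos': [1.2, 0.213, -0.035, 1.323, 0.0, 1.571], 'joint_vel': [-0.001, 0.001, -0.001, 0.0, 0.001, 0.0], 'effort': [-0.003, -68.615, 48.712, 0.018, -0.0, 0.0], 'eef_pos': [0.181, 0.466, 0.231], 'tool_rot': [-0.0, 0.184, 0.983, -0.001], 'ft_force': [0.341, -0.244, 0.356], 'ft_torque': [-0.01, -0.025, -0.005], 'finger_force': 0.0, 'finger_gap': 0.085}
scene {'intrinsics': [[414.8142, 0.0, 277.278], [0.0, 414.8142, 211.9877], [0.0, 0.0, 1.0]], 'distortion': [-0.0644, 0.0, 0.0, 0.0, 0.0], 'view': [[-0.8142, -0.5805, 0.0113, 0.3639], [-0.2688, 0.3596, -0.8936, 0.2453], [0.5147, -0.7305, -0.4488, 0.9952], [0.0, 0.0, 0.0, 1.0]]}
0.9960884353741497
top {'intrinsics': [[413.3208, 0.0, 276.9885], [0.0, 413.3208, 207.3318], [0.0, 0.0, 1.0]], 'distortion': [-0.1284, 0.0, 0.0, 0.0, 0.0], 'view': [[-0.0011, -0.9999, -0.011, -0.0708], [-0.998, 0.0018, -0.0636, 0.5087], [0.0636, 0.0109, -0.9979, 1.5735], [0.0, 0.0, 0.0, 1.0]]}
0.9959863945578231
wrist {'intrinsics': [[345.9029, 0.0, 283.7787], [0.0, 345.9029, 212.6777], [0.0, 0.0, 1.0]], 'distortion': [-0.0904, 0.0, 0.0, 0.0, 0.0], 'tool_from_camera': [[0.001, -0.9624, -0.2717, 0.0683], [1.0, 0.0009, 0.0003, -0.0008], [-0.0001, -0.2717, 0.9624, -0.1425], [0.0, 0.0, 0.0, 1.0]]}
0.9960969387755102
```

View pics/top0b.png

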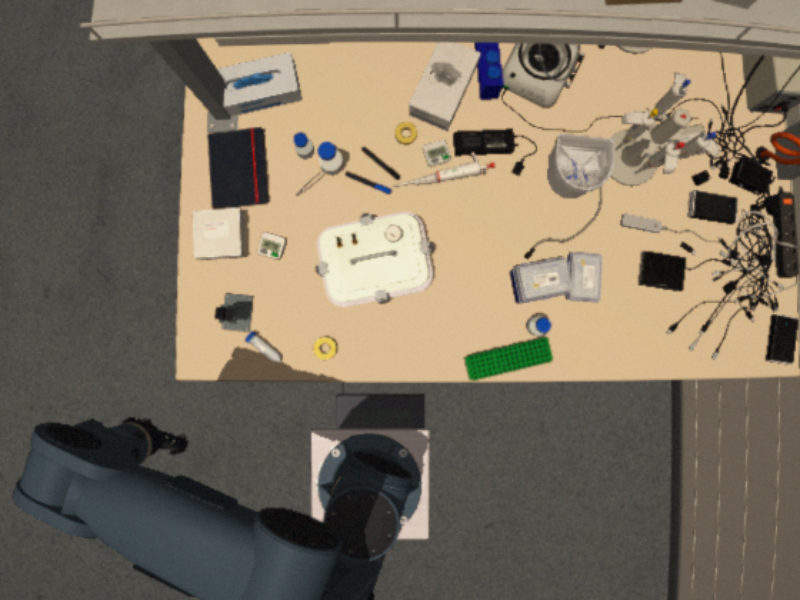

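View pics/scene0b.png

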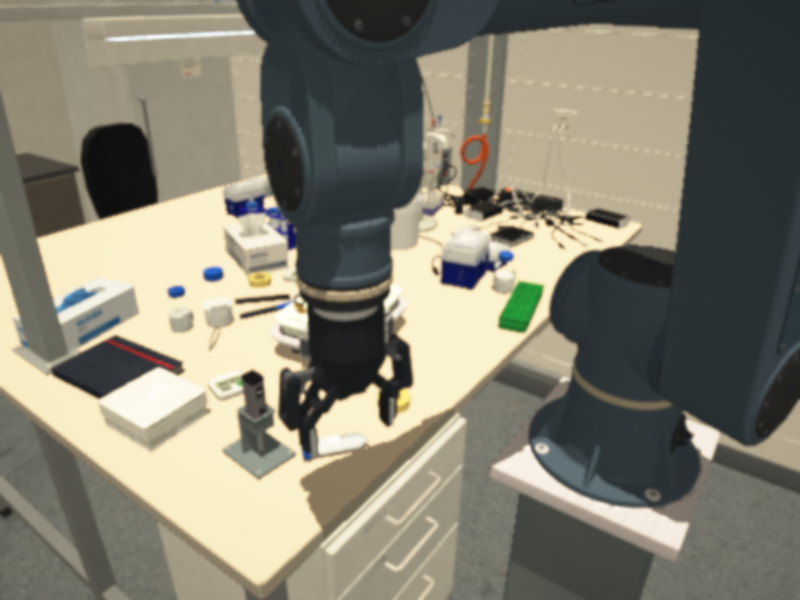

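The top view shows the box at about (375,258), slightly turned, the stand and dark pen at (235,313), tape at (325,348) and the robot below. The scene view shows the pen upright in its stand at (255,410).

```bash
cat > h.py <<'E'
import cv2,numpy as np
from scipy.spatial.transform import Rotation as R
from station import bot,optics
def pose():
    s=bot.observe(); T=np.eye(4); q=s['tool_rot']; T[:3,:3]=R.from_quat([q[1],q[2],q[3],q[0]]).as_matrix(); T[:3,3]=s['eef_pos']; return T
def c2w(n,T=None):
    i=optics.camera_info(n)
    return np.linalg.inv(np.array(i['view'])) if 'view' in i else T@np.array(i['tool_from_camera'])
def rays(n,uv):
    i=optics.camera_info(n)
    u=cv2.undistortPoints(np.asarray(uv,float).reshape(-1,1,2),np.array(i['intrinsics']),np.array(i['distortion']))[:,0]
    return np.c_[u,np.ones(len(u))]
def plane(n,uv,z,T=None):
    M=c2w(n,T); d=rays(n,uv)@M[:3,:3].T; o=M[:3,3]; return o+d*((z-o[2])/d[:,2])[:,None]
def cloud(n,D,T=None):
    M=c2w(n,T); v,u=np.mgrid[:420,:560]; r=rays(n,np.c_[u.ravel(),v.ravel()])
    P=(r*D.reshape(-1,1))@M[:3,:3].T+M[:3,3]; P[D.ravel()==0]=np.nan; return P.reshape(420,560,3)
def rect(P):
    r=cv2.minAreaRect((P[:,:2]*1000).astype(np.float32)); return np.round(r[0],1),np.round(r[1],1),round(r[2],1)
E
python3 - <<'E'
from h import *
D=np.load('top0.npy'); P=cloud('top',D); img=cv2.imread('pics/top0.png')
s=420/600
def sub(x0,x1,y0,y1): return slice(int(y0*s),int(y1*s)),slice(int(x0*s),int(x1*s))
b=P[sub(300,450,195,320)]; print('bench',np.nanmedian(P[sub(260,320,280,330)].reshape(-1,3),0))
z=b[...,2]
for lo,hi in((.04,.065),(.07,.1),(.1,.13)):
    m=(z>lo)&(z<hi); print(lo,m.sum(),rect(b[m]),np.median(z[m]))
m=(z>.07)&(z<.1);q=b[m]; print(np.linalg.lstsq(np.c_[q[:,:2],np.ones(len(q))],q[:,2],rcond=None)[0])
b=P[sub(205,265,285,340)];z=b[...,2]
for lo,hi in((.005,.05),(.08,.11),(.13,.18)):
    m=(z>lo)&(z<hi); print(lo,m.sum(),rect(b[m]),np.median(b[m],0))
E
```

```text
bench [ 0.48817147  0.21991974 -0.00100659]
0.04 560 (array([601.2, -12.9]), array([230., 293.]), 11.6) 0.05067027838154092
0.07 3473 (array([607.8, -12.4]), array([296.8, 232. ]), 88.1) 0.08661827896378504
0.1 218 (array([637.5, -17.4]), array([ 84.6, 189.7]), 4.8) 0.11356844706996505
[ 0.01472361 -0.01330262  0.07742041]
0.005 358 (array([470.2, 373.5]), array([144.8, 164.1]), 0.2) [0.46216169 0.35351682 0.0079249 ]
0.08 80 (array([458. , 364.1]), array([42.9, 48.2]), 84.7) [0.4571934  0.35467575 0.09343034]
0.13 78 (array([457.4, 364.1]), array([27. , 32.2]), 77.5) [0.45864858 0.36123081 0.15702119]
```

>>> move_arm(increments=[{"xyz": [-0.8, 0, -0.2]}, {"xyz": [-0.8, 0, -0.2]}, {"xyz": [-0.8, 0, -0.2]}, {"xyz": [-0.8, 0, -0.2]}, {"xyz": [-0.8, 0, -0.2]}], gripper=1)

```text
schema error: expected keys xyz, twist
```

>>> move_arm(increments=[{"xyz": [-0.8, 0, -0.2]}, {"xyz": [-0.8, -0.1, -0.2]}, {"xyz": [0, 0, 0]}, {"xyz": [0, 0, 0]}])

```text
schema error: expected keys xyz, twist
```

Run:
```python
from h import *
T=pose(); p,d=optics.snapshot('wrist'); np.savez('w1',p=p,d=d,T=T); cv2.imwrite('pics/w1.png',p)
print(T.round(3)); P=cloud('wrist',d,T); np.save('w1P',P)
z=P[...,2]
for lo,hi in((.005,.03),(.085,.105),(.15,.17)):
    m=(z>lo)&(z<hi)&(abs(P[...,0]-.457)<.09)&(abs(P[...,1]-.36)<.09); print(lo,m.sum(),rect(P[m]),np.median(P[m],0))
```

```text
[[-0.932  0.362 -0.     0.181]
 [ 0.362  0.932 -0.001  0.466]
 [ 0.    -0.001 -1.     0.231]
 [ 0.     0.     0.     1.   ]]
0.005 113 (array([369.6, 288.8]), array([36.3,  6.1]), 86.9) [0.36933865 0.30030685 0.02447131]
0.085 0 (array([0., 0.]), array([0., 0.]), 0.0) [nan nan nan]
0.15 0 (array([0., 0.]), array([0., 0.]), 0.0) [nan nan nan]
  return _methods._mean(a, axis=axis, dtype=dtype,
  ret = um.true_divide(
```

View pics/w1.png

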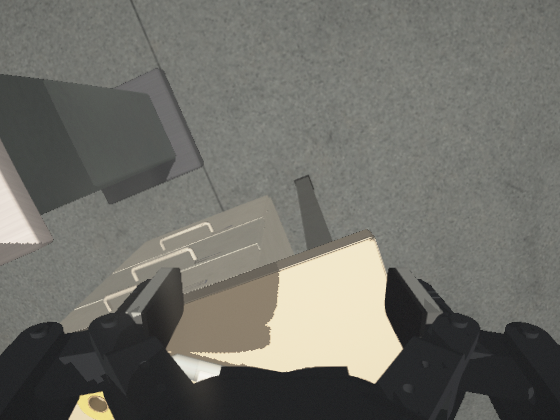

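Both moves were refused because each row needs both keys, so the wrist view still shows the start pose. I'll resend them with both keys.

>>> move_arm(increments=[{"xyz": [-0.8, 0, -0.2], "twist": 0}, {"xyz": [-0.8, 0, -0.2], "twist": 0}, {"xyz": [-0.8, 0, -0.2], "twist": 0}, {"xyz": [-0.8, 0, -0.2], "twist": 0}, {"xyz": [-0.8, 0, -0.2], "twist": 0}], gripper=1)

```text
clock: 0.7
eef_pos: [0.3689, 0.3926, 0.2817]
tool_rot: [-0.0, 0.184, 0.983, -0.0]
ft_force: [0.3, 0.4, 0.6]
finger_gap: 0.0854
finger_force: 0.0
```

```bash
cat > w.py <<'E'
from h import *
import sys
n=sys.argv[1]
T=pose(); p,d=optics.snapshot('wrist'); np.savez(n,p=p,d=d,T=T); cv2.imwrite(f'pics/{n}.png',p)
print(T.round(3),bot.observe()['joint_pos'],bot.observe()['clock']); P=cloud('wrist',d,T); np.save(n+'P',P)
z=P[...,2]
for lo,hi in((.005,.03),(.085,.105),(.15,.17)):
    m=(z>lo)&(z<hi)&(abs(P[...,0]-.457)<.09)&(abs(P[...,1]-.36)<.09); print(lo,m.sum(),rect(P[m]),np.median(P[m],0) if m.any() else 0)
E
python3 w.py w2
```

```text
[[-0.932  0.362 -0.     0.369]
 [ 0.362  0.932 -0.     0.393]
 [ 0.    -0.    -1.     0.282]
 [ 0.     0.     0.     1.   ]] [ 0.80915538  0.29751529  0.20519196  1.47689619 -0.00189137  1.1825407 ] 0.75
0.005 3455 (array([442.6, 334.5]), array([141.7, 143.1]), 84.2) [0.43993923 0.364122   0.00795469]
0.085 800 (array([459.8, 363.8]), array([42.9, 50.5]), 86.2) [0.4465142  0.37240231 0.09488836]
0.15 930 (array([459.1, 364.1]), array([25.1, 30.4]), 84.2) [0.45637195 0.36483497 0.15974576]
```

View pics/w2.png

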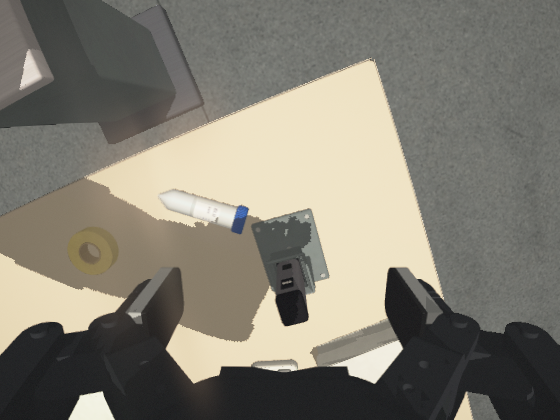

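The wrist view shows the pen's tail at about (290,305) in the grey stand, with the tube at (205,208) and tape at (92,250) clear of it. I'll line the gripper up over the pen.

>>> move_arm(increments=[{"xyz": [0, 0, 0.4], "twist": -0.128}, {"xyz": [0, 0, 0.4], "twist": -0.128}, {"xyz": [-0.92, -0.19, 0], "twist": 0}, {"xyz": [-0.92, -0.19, 0], "twist": 0}, {"xyz": [0, 0, 0], "twist": 0}])

```text
clock: 1.25
eef_pos: [0.4608, 0.3632, 0.2401]
tool_rot: [-0.0, 0.053, 0.999, -0.001]
ft_force: [-0.4, -0.2, -0.3]
finger_gap: 0.0858
finger_force: 0.0
```

```bash
python3 w.py w3
```

```text
[[-0.994  0.106 -0.     0.461]
 [ 0.106  0.994 -0.001  0.363]
 [-0.    -0.001 -1.     0.24 ]
 [ 0.     0.     0.     1.   ]] [ 6.70794926e-01  3.96588109e-01  2.39263965e-01  1.41458036e+00
 -1.38641560e-04  7.76534533e-01] 1.3
0.005 4372 (array([442.2, 334.8]), array([141.4, 143.3]), 84.9) [0.43501483 0.34646569 0.00800735]
0.085 1157 (array([459.1, 363.9]), array([43.7, 47.6]), 83.9) [0.44813541 0.36646939 0.09487074]
0.15 1556 (array([458.9, 363.6]), array([24.1, 29.9]), 84.3) [0.45764232 0.36382338 0.15986197]
```

View pics/w3.png

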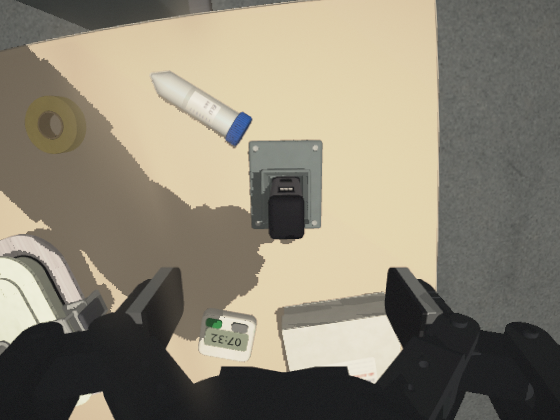

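The pen's tail is at (286,215), square to the fingers and centred between them.

>>> move_arm(increments=[{"xyz": [0.04, 0, 0.8], "twist": 0}, {"xyz": [0, 0, 0.8], "twist": 0}, {"xyz": [0, 0, 0.72], "twist": 0}, {"xyz": [0, 0, 0.3], "twist": 0}, {"xyz": [0, 0, 0], "twist": 0}])

```text
clock: 1.8
eef_pos: [0.4531, 0.3648, 0.1082]
tool_rot: [-0.002, 0.051, 0.999, -0.001]
ft_force: [0.9, 0.7, -0.1]
finger_gap: 0.0853
finger_force: 0.0
```

>>> move_arm(increments=[{"xyz": [0, 0, 0], "twist": 0}, {"xyz": [0, 0, 0], "twist": 0}, {"xyz": [0, 0, 0], "twist": 0}, {"xyz": [0, 0, 0], "twist": 0}, {"xyz": [0, 0, 0], "twist": 0}], gripper=0, newtons=20)

```text
clock: 2.3
eef_pos: [0.4554, 0.3655, 0.111]
tool_rot: [0.0, 0.051, 0.999, 0.0]
ft_force: [-0.7, -1.6, 5.6]
finger_gap: 0.0238
finger_force: 25.7
```

>>> move_arm(increments=[{"xyz": [0, 0, 0], "twist": 0}, {"xyz": [0, 0, 0], "twist": 0}, {"xyz": [0, 0, 0], "twist": 0}])

```text
clock: 2.6
eef_pos: [0.4555, 0.3655, 0.111]
tool_rot: [0.0, 0.051, 0.999, 0.0]
ft_force: [0.3, -0.6, 6.2]
finger_gap: 0.0241
finger_force: 25.8
```

>>> move_arm(increments=[{"xyz": [-0.04, 0, -0.3], "twist": 0}, {"xyz": [0, 0, -0.3], "twist": 0}, {"xyz": [0, 0, -0.3], "twist": 0}, {"xyz": [0, 0, 0], "twist": 0}, {"xyz": [0, 0, 0], "twist": 0}])

```text
clock: 3.1
eef_pos: [0.4572, 0.3652, 0.155]
tool_rot: [0.0, 0.051, 0.999, 0.0]
ft_force: [-0.3, -1.0, -1.5]
finger_gap: 0.0234
finger_force: 24.9
```

>>> move_arm(increments=[{"xyz": [0.15, 0, 0], "twist": 0}, {"xyz": [0.15, 0, 0], "twist": 0}, {"xyz": [0.15, 0, 0], "twist": 0}, {"xyz": [0, 0, 0], "twist": 0}])

```text
clock: 3.5
eef_pos: [0.4336, 0.3676, 0.1552]
tool_rot: [-0.0, 0.051, 0.999, -0.0]
ft_force: [0.4, 0.4, -1.2]
finger_gap: 0.024
finger_force: 24.9
```

>>> move_arm(increments=[{"xyz": [0.2, 0, 0], "twist": 0}, {"xyz": [0.2, 0, 0], "twist": 0}, {"xyz": [0.2, 0, 0], "twist": 0}, {"xyz": [0, 0, 0], "twist": 0}])

```text
clock: 3.9
eef_pos: [0.4035, 0.3708, 0.1556]
tool_rot: [-0.0, 0.051, 0.999, 0.0]
ft_force: [0.7, -1.2, -1.2]
finger_gap: 0.0235
finger_force: 24.9
```

```bash
python3 w.py w4
python3 - <<'E'
import cv2
from station import optics
p,d=optics.snapshot('scene'); cv2.imwrite('pics/s4.png',p)
w=cv2.imread('pics/w4.png'); c=p[200:400,90:370]
cv2.imwrite('pics/c4.png',cv2.resize(cv2.hconcat([cv2.resize(c,(560,400)),cv2.resize(w,(533,400))]),(800,293)))
E
```

```text
[[-0.995  0.102 -0.     0.404]
 [ 0.102  0.995  0.     0.371]
 [ 0.     0.    -1.     0.156]
 [ 0.     0.     0.     1.   ]] [ 7.42241439e-01  3.36496767e-01 -6.20399306e-02  1.17238008e+00
  5.49007420e-04  8.43981919e-01] 3.95
0.005 5574 (array([423.6, 331.2]), array([160.2,  72.5]), 62.6) [0.4314648  0.35355867 0.00809116]
0.085 2 (array([436.8, 366.5]), array([33.7,  0. ]), -96.0) [0.43675733 0.36648097 0.09047435]
0.15 682 (array([398.9, 370.5]), array([50.6, 13.4]), 84.4) [0.39461216 0.36415486 0.16521864]
```

View pics/c4.png

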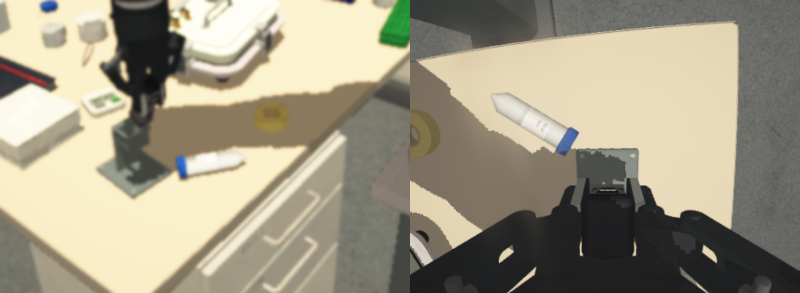

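```bash
cat > tilt.py <<'E'
from h import *
import sys
f=np.load(sys.argv[1]+'.npz'); P=cloud('wrist',f['d'],np.eye(4)).reshape(-1,3); 
q=P[(abs(P[:,1])<.010)&(P[:,0]>-.02)&(P[:,0]<.07)&(P[:,2]>-.08)&(P[:,2]<.06)]
o=np.argsort(q[:,2])
for a in np.arange(-.08,.06,.006):
    s=q[(q[:,2]>=a)&(q[:,2]<a+.006)]
    if len(s)>5: print(round(a*1e3+3),len(s),np.round(1e3*np.percentile(s[:,0],[10,50,90]),1))
E
python3 tilt.py w4
```

```text
-77 1264 [ 9.4 10.3 11.2]
-71 221 [ 8.9  9.4 14.6]
-53 1780 [-7.  -3.6  0.2]
-47 3051 [ 1.7  7.5 13.4]
-41 874 [14.2 16.2 17. ]
-29 113 [12.3 12.7 13. ]
-23 84 [ 9.9 10.5 11.7]
-17 41 [7.5 8.9 9.8]
-11 12 [4.3 4.9 5.1]
-5 11 [1.6 2.  2.4]
1 8 [-1.5 -1.1 -0.6]
7 48 [-3.  -2.5 -1.7]
13 23 [-5.9 -5.4 -2.9]
25 22 [-11.7 -10.5  -9.6]
31 16 [-12.  -11.7 -11.5]
```

>>> move_arm(increments=[{"xyz": [0.1, 0, 0], "twist": 0}, {"xyz": [0.1, 0, 0], "twist": 0}, {"xyz": [0, 0, 0], "twist": 0}])

```text
clock: 4.3
eef_pos: [0.3946, 0.3717, 0.1554]
tool_rot: [0.0, 0.051, 0.999, 0.0]
ft_force: [0.9, -0.7, 0.2]
finger_gap: 0.0235
finger_force: 25.1
```

>>> move_arm(increments=[{"xyz": [0, 0, 0], "twist": 0}, {"xyz": [0, 0, 0], "twist": 0}, {"xyz": [0, 0, 0], "twist": 0}], gripper=0, newtons=90)

```text
clock: 4.6
eef_pos: [0.3949, 0.3716, 0.1553]
tool_rot: [-0.0, 0.051, 0.999, 0.0]
ft_force: [1.3, 0.6, 0.5]
finger_gap: 0.0232
finger_force: 88.0
```

```bash
python3 w.py w5|tail -1; python3 tilt.py w5
```

```text
0.15 620 (array([388.5, 371.4]), array([49.9,  9.8]), 84.3) [0.38588957 0.38263684 0.16517432]
-77 1274 [ 9.4 10.3 11.3]
-71 236 [ 8.9  9.4 14.3]
-53 1908 [-6.6 -2.8  1. ]
-47 2667 [ 2.3  7.2 12.3]
-41 1285 [13.  16.  17.8]
-35 59 [17.2 17.5 17.8]
-23 14 [ 9.8 10.1 10.4]
-17 30 [9.2 9.5 9.9]
```

```bash
cat > fit.py <<'E'
from h import *
import sys
for n in sys.argv[1:]:
    f=np.load(n+'.npz'); img=cloud('wrist',f['d'],np.eye(4)); P=img.reshape(-1,3)
    q=P[(abs(P[:,1])<.016)&(P[:,0]>-.03)&(P[:,0]<.03)&(P[:,2]>-.062)&(P[:,2]<-.03)]
    for k in range(6):
        c=q.mean(0); u,s,v=np.linalg.svd(q-c,full_matrices=False); e=abs((q-c)@v[2]); q=q[e<max(.0012,2.5*e.std() if k<2 else 0)]
    a=v[2]*np.sign(-v[2][2])   # axis to tail (tool z negative)
    ex=np.array([a[2],0,-a[0]]); ex/=np.linalg.norm(ex); ey=np.cross(a,ex)
    uv=np.c_[(q-c)@ex,(q-c)@ey]; r=cv2.minAreaRect((uv*1e3).astype(np.float32)); lo,hi=np.percentile(uv,[1,99],0)
    m=(lo+hi)/2; top=c+ex*m[0]+ey*m[1]; tip=top-a*.144
    print(n,len(q),e.std(),'axis',a.round(3),'tilt',np.degrees(np.arctan2(a[0],-a[2])),'size',(hi-lo)*1e3,'top',top.round(4),'tip',tip.round(4))
E
python3 fit.py w4 w5
```

```text
w4 5263 0.00030616378565784887 axis [ 0.398 -0.002 -0.917] tilt 23.46729666689424 size [26.84877255 22.25484311] top [ 0.0047 -0.0008 -0.048 ] tip [-0.0526 -0.0005  0.0841]
w5 5475 0.0003043553668332972 axis [ 0.457 -0.003 -0.889] tilt 27.220760218014135 size [27.45940754 22.13454045] top [ 0.0059 -0.0008 -0.0475] tip [-0.06   -0.0003  0.0806]
```

>>> move_arm(increments=[{"xyz": [0, 0, 0], "twist": 0}, {"xyz": [0.1, 0, 0], "twist": 0}, {"xyz": [0.08, 0, 0], "twist": 0}, {"xyz": [0, 0, 0], "twist": 0}], gripper=0, newtons=20)

```text
clock: 5.05
eef_pos: [0.3869, 0.3727, 0.156]
tool_rot: [0.001, 0.051, 0.999, 0.0]
ft_force: [6.4, -1.3, 4.8]
finger_gap: 0.0231
finger_force: 88.8
```

>>> move_arm(increments=[{"xyz": [0, 0, 0], "twist": 0}, {"xyz": [0, 0, 0], "twist": 0}, {"xyz": [0, 0, -0.8], "twist": 0}, {"xyz": [0, 0, -0.8], "twist": 0}, {"xyz": [0, 0, -0.6], "twist": 0}], gripper=0, newtons=90)

```text
clock: 5.55
eef_pos: [0.3857, 0.3725, 0.2674]
tool_rot: [0.0, 0.051, 0.999, 0.0]
ft_force: [1.2, 1.2, -1.2]
finger_gap: 0.0232
finger_force: 88.6
```

```bash
python3 w.py w6|head -4; python3 fit.py w6; python3 tilt.py w6 | head -3
```

```text
[[-0.995  0.103  0.     0.386]
 [ 0.103  0.995  0.001  0.373]
 [-0.     0.001 -1.     0.267]
 [ 0.     0.     0.     1.   ]] [7.67812102e-01 2.84914493e-01 1.60420493e-01 1.44047272e+00
w6 5500 0.0003080667524738481 axis [ 0.505 -0.006 -0.863] tilt 30.331467058581296 size [27.40200489 22.19885171] top [ 0.007  -0.0008 -0.0472] tip [-0.0658  0.      0.0771]
-77 1278 [ 9.4 10.3 11.3]
-71 231 [ 8.8  9.4 14.2]
-53 1943 [-5.4 -1.5  2. ]
```

>>> move_arm(increments=[{"xyz": [0, 0, 0], "twist": -0.1375}, {"xyz": [0, 0, 0], "twist": -0.1375}, {"xyz": [0, -0.9, 0], "twist": 0}, {"xyz": [0, -0.9, 0], "twist": 0}, {"xyz": [0, -0.9, 0], "twist": 0}])

```text
clock: 6.1
eef_pos: [0.4104, 0.2385, 0.2647]
tool_rot: [-0.0, -0.093, 0.996, -0.0]
ft_force: [1.0, -0.3, -0.7]
finger_gap: 0.023
finger_force: 88.8
```

>>> move_arm(increments=[{"xyz": [-0.06, -0.9, 0], "twist": 0}, {"xyz": [-0.06, -0.9, 0], "twist": 0}, {"xyz": [-0.06, -0.9, 0], "twist": 0}, {"xyz": [0, -0.4, 0], "twist": 0}, {"xyz": [0, 0, 0], "twist": 0}])

```text
clock: 6.6
eef_pos: [0.4483, 0.0869, 0.265]
tool_rot: [-0.0, -0.091, 0.996, -0.0]
ft_force: [0.4, -0.2, -1.6]
finger_gap: 0.0232
finger_force: 89.0
```

```bash
python3 w.py w7|head -5; python3 fit.py w7
python3 - <<'E'
import cv2
from station import optics
p,d=optics.snapshot('scene'); cv2.imwrite('pics/s7.png',p)
w=cv2.imread('pics/w7.png'); c=p[120:320,200:400]
cv2.imwrite('pics/c7.png',cv2.resize(cv2.hconcat([cv2.resize(c,(420,420)),w]),(800,343)))
E
```

```text
[[-0.984 -0.181 -0.001  0.448]
 [-0.181  0.984 -0.     0.087]
 [ 0.001 -0.    -1.     0.265]
 [ 0.     0.     0.     1.   ]] [ 1.94220050e-01  1.20621723e-01 -6.06988640e-02  1.39002310e+00
  2.19376076e-04  1.14135136e-02] 6.65
w7 5528 0.00030888151601501224 axis [ 0.504 -0.005 -0.864] tilt 30.27234461584712 size [27.3613603  22.30793722] top [ 0.0072 -0.0008 -0.0472] tip [-0.0654 -0.0001  0.0772]
```

View pics/c7.png

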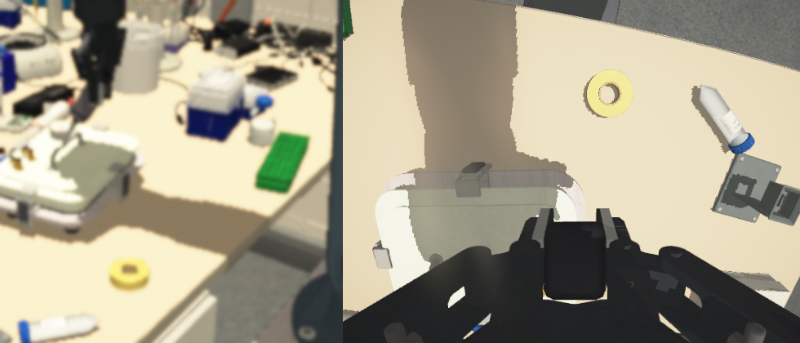

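The right-hand wrist view shows the front latch at about (475,178), the left front corner of the flange at (578,185), and the pen leaning in the fingers. The scene view shows the pen tilted above the lid.

```bash
cat > box.py <<'E'
from h import *
a=np.radians(10.6);Rb=np.array([[np.cos(a),-np.sin(a)],[np.sin(a),np.cos(a)]]);c=np.array([.605,-.013])
W=np.load('w7P.npy').reshape(-1,3); Tp=cloud('top',np.load('top0.npy')).reshape(-1,3)
def loc(P): q=P.copy(); q[:,:2]=(P[:,:2]-c)@Rb; return q
for nm,P in(('wrist',W),('top',Tp)):
    q=loc(P[~np.isnan(P[:,0])]); q=q[(abs(q[:,0])<.14)&(abs(q[:,1])<.18)]; z=q[:,2]
    fl=q[(z>.03)&(z<.068)]; ld=q[(z>.076)&(z<.098)]
    fl0=fl[(fl[:,0]<-.09)&(abs(fl[:,1])>.03)|(fl[:,1]>.13)]
    if len(fl0)>30: print(nm,'flange z',len(fl0),np.median(fl0[:,2]),'range y',np.percentile(fl0[:,1],[1,99]))
    for s,S in(('flange',fl),('lid',ld)):
        for side,ax,sg,rng in(('front',0,-1,(-.09,.08)),('left',1,1,(-.06,.05)),('back',0,1,(-.09,.09)),('right',1,-1,(-.06,.06))):
            o=1-ax; xs=[];ys=[]
            for y in np.arange(*rng,.005):
                if ax==0 and abs(y)<.028 or ax==1 and abs(y)<.025: continue
                t=S[abs(S[:,o]-y)<.0025]
                if len(t)>3: e=np.percentile(sg*t[:,ax],97); xs.append(y);ys.append(sg*e)
            if len(xs)>5:
                xs=np.array(xs);ys=np.array(ys);k=abs(ys-np.median(ys))<.006
                p=np.polyfit(xs[k],ys[k],1); print(nm,s,side,k.sum(),'at0 %.1f slope %.2f deg'%(p[1]*1e3,np.degrees(np.arctan(p[0]))),'sd %.1f'%(1e3*np.std(ys[k]-np.polyval(p,xs[k]))))
    t=ld[(abs(ld[:,0])<.075)&(abs(ld[:,1])<.11)]
    for k in range(8):
        A=np.c_[t[:,:2],np.ones(len(t))];b=np.linalg.lstsq(A,t[:,2],rcond=None)[0];r=t[:,2]-A@b;t=t[abs(r)<max(.002,1.5*r.std())]
    print(nm,'lid plane',len(t),b.round(4),r.std())
    if len(fl0)>30:
        t=fl0
        for k in range(8):
            A=np.c_[t[:,:2],np.ones(len(t))];b=np.linalg.lstsq(A,t[:,2],rcond=None)[0];r=t[:,2]-A@b;t=t[abs(r)<max(.0015,1.5*r.std())]
        print(nm,'flange plane',len(t),b.round(4),r.std(), 'z at s1, corner, s10:',[round(float(b@v),4) for v in((-.095,.03,1),(-.095,.13,1),(-.03,.13,1))])
    lt=q[(z>.06)&(q[:,0]<-.1)&(abs(q[:,1])<.04)]; print('latch y',np.percentile(lt[:,1],[2,98]) if len(lt) else None, len(lt))
    lt=q[(z>.06)&(q[:,1]>.135)&(abs(q[:,0])<.04)]; print('latchL x',np.percentile(lt[:,0],[2,98]) if len(lt) else None,len(lt))
E
python3 box.py
```

```text
wrist flange z 2946 0.04969210234318838 range y [-0.12460261  0.13853539]
wrist flange front 23 at0 -107.2 slope -0.83 deg sd 0.1
wrist flange left 6 at0 140.0 slope 0.43 deg sd 0.0
wrist flange back 24 at0 -86.0 slope -0.98 deg sd 0.4
wrist flange right 6 at0 133.3 slope 6.69 deg sd 0.3
wrist lid front 23 at0 -93.3 slope -1.56 deg sd 0.4
wrist lid left 4 at0 38.8 slope -21.08 deg sd 0.2
wrist lid back 3 at0 -14.3 slope -12.21 deg sd 0.9
wrist lid right 14 at0 -129.4 slope -3.34 deg sd 0.6
wrist lid plane 10543 [ 0.0135 -0.0175  0.0887] 0.0006795779065244037
wrist flange plane 2651 [ 0.0134 -0.0181  0.0517] 0.0006531612392076108 z at s1, corner, s10: [0.0499, 0.0481, 0.0489]
latch y [-0.01742896  0.01052242] 627
latchL x None 0
top flange z 284 0.04891611042338162 range y [-0.1202525   0.14240767]
top flange front 23 at0 -105.9 slope -0.87 deg sd 1.0
top flange left 12 at0 139.2 slope 1.31 deg sd 1.2
top flange back 21 at0 108.4 slope -0.65 deg sd 1.1
top flange right 14 at0 -141.4 slope 0.57 deg sd 1.2
top lid front 23 at0 -88.6 slope -0.92 deg sd 2.1
top lid left 12 at0 119.4 slope 1.55 deg sd 2.2
top lid back 25 at0 90.3 slope -1.14 deg sd 1.7
top lid right 14 at0 -121.3 slope 0.45 deg sd 2.7
top lid plane 950 [ 0.0128 -0.0174  0.0877] 0.0011094078379935448
top flange plane 102 [ 0.0084 -0.0162  0.0507] 0.001145467497157808 z at s1, corner, s10: [0.0494, 0.0478, 0.0483]
latch y [-0.0141883  0.0132275] 40
latchL x [-0.01538173  0.01240905] 32
```

```bash
cat > plan.py <<'E'
from h import *
import sys
YAW=np.radians(11.4); c0=np.array([.605,-.013]); a=np.radians(10.6)
r2=lambda t:np.array([[np.cos(t),-np.sin(t)],[np.sin(t),np.cos(t)]])
C=c0+r2(a)@np.array([.0014,-.002]); TIP=np.array([-.0655,0,.0772])
b=np.array([.0134,-.0181,.0517])
def flz(w): l=r2(a).T@(w-c0); return b@[l[0],l[1],1]
def seam(s,d):  # s = 0 at y=0 front; returns box-frame xy & outward angle
    if s<.095: return np.array([-.085-d,s]),np.pi
    arc=.025*np.pi/2
    if s<.095+arc: t=(s-.095)/.025; return np.array([-.06,.095])+(.025+d)*np.array([-np.cos(t),np.sin(t)]),np.pi-t
    return np.array([-.06+s-.095-arc,.12+d]),np.pi/2
def target(s,d,h): # tip ball centre h above flange
    p,ang=seam(s,d); w=C+r2(YAW)@p; return np.r_[w,flz(w)+.004+h],ang+YAW
def here():
    T=pose(); return T,T[:3,:3]@TIP+T[:3,3],np.arctan2(T[1,0],T[0,0])
if __name__=='__main__':
    T,t,y=here(); q=r2(YAW).T@(t[:2]-C); print('tip',t.round(4),'box xy mm',(q*1e3).round(1),'h above flange mm',round((t[2]-flz(t[:2])-.004)*1e3,1),'yaw',np.degrees(y).round(1)%360)
    for arg in sys.argv[1:]:
        s,d,h=[float(v)/1e3 for v in arg.split(',')]; w,ang=target(s,d,h); e=T[:3,:3].T@(w-t)/.05
        tw=-np.degrees((ang-y+np.pi)%(2*np.pi)-np.pi)/60; print(arg,'delta tool',e.round(3),'twist',tw.round(4))
E
python3 plan.py 28,20,40 28,18,4 28,7,4
```

```text
tip [0.5124 0.1011 0.1878] box xy mm [-69.6 132.2] h above flange mm 135.4 yaw 190.5
28,20,40 delta tool [ 0.676 -2.094  1.878] twist -0.0142
28,18,4 delta tool [ 0.636 -2.094  2.598] twist -0.0142
28,7,4 delta tool [ 0.416 -2.091  2.595] twist -0.0142
```

>>> move_arm(increments=[{"xyz": [0.34, -0.7, 0], "twist": -0.014}, {"xyz": [0.34, -0.7, 0], "twist": 0}, {"xyz": [0, -0.7, 0.6], "twist": 0}, {"xyz": [0, 0, 0.6], "twist": 0}, {"xyz": [0, 0, 0.6], "twist": 0}])

```text
clock: 7.2
eef_pos: [0.4352, -0.0201, 0.1742]
tool_rot: [0.0, -0.1, 0.995, 0.0]
ft_force: [-0.1, 0.5, -1.5]
finger_gap: 0.0235
finger_force: 89.2
```

>>> move_arm(increments=[{"xyz": [0, 0, 0], "twist": 0}, {"xyz": [0, 0, 0], "twist": 0}])

```text
clock: 7.4
eef_pos: [0.4352, -0.0195, 0.1759]
tool_rot: [-0.0, -0.1, 0.995, 0.0]
ft_force: [1.1, 0.8, 0.1]
finger_gap: 0.0231
finger_force: 89.1
```

```bash
python3 plan.py 28,18,5 28,7,4; python3 w.py w8 >/dev/null; python3 fit.py w8
python3 - <<'E'
from plan import *
# front flange edge and latch in current wrist view, box frame (should be x=-109, latch y +-17)
P=np.load('w8P.npy').reshape(-1,3); P=P[~np.isnan(P[:,0])]; q=(P[:,:2]-C)@r2(YAW); z=P[:,2]
k=(z>.03)&(z<.065)&(q[:,0]<-.08)&(q[:,0]>-.13)
for y in np.arange(-.09,.14,.012):
    t=q[k&(abs(q[:,1]-y)<.004)]
    if len(t)>10: print(round(y*1e3),len(t),(1e3*t[:,0].min()).round(1),end=' | ')
k=(z>.066)&(q[:,0]<-.1)&(q[:,0]>-.14)&(abs(q[:,1])<.03); print('\nlatch',k.sum(),1e3*q[k].min(0),1e3*q[k].max(0))
E
```

```text
tip [ 0.4993 -0.0064  0.0987] box xy mm [-103.7   29.4] h above flange mm 44.8 yaw 191.5
28,18,5 delta tool [-0.014 -0.028  0.796] twist 0.0022
28,7,4 delta tool [-0.234 -0.028  0.813] twist 0.0022
w8 5534 0.0003048123427266389 axis [ 0.507 -0.004 -0.862] tilt 30.44127767696929 size [27.38959593 22.12003518] top [ 0.0073 -0.0009 -0.0472] tip [-0.0657 -0.0003  0.077 ]
-90 287 -109.1 | -78 277 -109.1 | -66 275 -109.1 | -54 293 -108.6 | -42 295 -108.7 | -30 173 -109.0 | -18 21 -114.9 | 6 63 -119.2 | 90 195 -108.9 | 102 273 -108.4 | 114 238 -105.1 | 126 154 -100.0 | 138 15 -86.6 | Traceback (most recent call last):
  File "<stdin>", line 8, in <module>
    return umr_minimum(a, axis, None, out, keepdims, initial, where)
ValueError: zero-size array to reduction operation minimum which has no identity
```

>>> move_arm(increments=[{"xyz": [0, -0.02, 0.4], "twist": 0}, {"xyz": [0, 0, 0.36], "twist": 0}, {"xyz": [0, 0, 0], "twist": 0}, {"xyz": [-0.12, 0, 0], "twist": 0}, {"xyz": [-0.1, 0, 0], "twist": 0}])

```text
clock: 7.95
eef_pos: [0.4478, -0.0189, 0.1389]
tool_rot: [0.001, -0.1, 0.995, -0.0]
ft_force: [-0.5, 0.1, -1.6]
finger_gap: 0.0232
finger_force: 89.1
```

>>> move_arm(increments=[{"xyz": [0, 0, 0], "twist": 0}, {"xyz": [0, 0, 0], "twist": 0}])

```text
clock: 8.15
eef_pos: [0.4467, -0.0191, 0.1378]
tool_rot: [0.0, -0.1, 0.995, -0.0]
ft_force: [-0.1, 0.2, -1.5]
finger_gap: 0.023
finger_force: 89.1
```

```bash
python3 plan.py 28,7,0 ; python3 -c "
from station import bot
print(bot.observe()['ft_force'],bot.observe()['ft_torque'])"
```

```text
tip [ 0.511  -0.0061  0.0607] box xy mm [-92.2  27.4] h above flange mm 6.6 yaw 191.5
28,7,0 delta tool [-0.004  0.013  0.132] twist 0.0011
[-0.12171453  0.2347174  -1.51268716] [-0.06307724 -0.00129225  0.01937561]
```

>>> move_arm(increments=[{"xyz": [0, 0, 0.06], "twist": 0}, {"xyz": [0, 0, 0.04], "twist": 0}, {"xyz": [0, 0, 0], "twist": 0}, {"xyz": [0, 0, 0], "twist": 0}])

```text
clock: 8.55
eef_pos: [0.4461, -0.0192, 0.1322]
tool_rot: [-0.0, -0.1, 0.995, 0.0]
ft_force: [0.0, 0.5, -1.2]
finger_gap: 0.0229
finger_force: 89.1
```

>>> move_arm(increments=[{"xyz": [0, 0, 0.02], "twist": 0}, {"xyz": [0, 0, 0], "twist": 0}, {"xyz": [0, 0, 0], "twist": 0}])

```text
clock: 8.85
eef_pos: [0.4463, -0.0192, 0.1313]
tool_rot: [0.0, -0.1, 0.995, -0.0]
ft_force: [-0.4, 0.7, -1.5]
finger_gap: 0.023
finger_force: 89.1
```

>>> move_arm(increments=[{"xyz": [0, 0, 0.02], "twist": 0}, {"xyz": [0, 0, 0], "twist": 0}, {"xyz": [0, 0, 0], "twist": 0}])

```text
clock: 9.15
eef_pos: [0.4464, -0.0192, 0.1304]
tool_rot: [0.0, -0.1, 0.995, -0.0]
ft_force: [0.2, 0.4, 0.9]
finger_gap: 0.0234
finger_force: 89.2
```

>>> move_arm(increments=[{"xyz": [0, 0.05, 0.003], "twist": 0}, {"xyz": [0, 0.05, 0.003], "twist": 0}, {"xyz": [0, 0.05, 0.002], "twist": 0}, {"xyz": [0, 0.05, 0.001], "twist": 0}, {"xyz": [0, 0.05, 0.001], "twist": 0}])

```text
clock: 9.65
eef_pos: [0.4437, -0.0067, 0.1298]
tool_rot: [0.0, -0.1, 0.995, -0.0]
ft_force: [-0.5, -1.2, 1.6]
finger_gap: 0.0235
finger_force: 89.5
```

>>> move_arm(increments=[{"xyz": [0, 0.05, 0.001], "twist": 0}, {"xyz": [0, 0.05, 0.001], "twist": 0}, {"xyz": [0, 0.05, 0.001], "twist": 0}, {"xyz": [0, 0.05, 0.001], "twist": 0}, {"xyz": [0, 0.05, 0.001], "twist": 0}])

```text
clock: 10.15
eef_pos: [0.4413, 0.0055, 0.1295]
tool_rot: [-0.0, -0.1, 0.995, -0.0]
ft_force: [0.3, -1.7, 1.4]
finger_gap: 0.0234
finger_force: 89.5
```

```bash
python3 plan.py 95,7,-1.2; python3 w.py w9 >/dev/null; python3 fit.py w9
python3 - <<'E'
from plan import *
P=np.load('w9P.npy').reshape(-1,3); P=P[~np.isnan(P[:,0])]; q=(P[:,:2]-C)@r2(YAW); z=P[:,2]
k=(z>.03)&(z<.065)&(q[:,0]<-.08)&(q[:,0]>-.13)
for y in np.arange(-.06,.14,.012):
    t=q[k&(abs(q[:,1]-y)<.004)]
    if len(t)>10: print(round(y*1e3),len(t),(1e3*t[:,0].min()).round(1),end=' | ')
E
```

```text
tip [0.5054 0.0185 0.0523] box xy mm [-92.7  52.6] h above flange mm -1.2 yaw 191.5
95,7,-1.2 delta tool [-0.015  0.848  0.014] twist 0.0009
w9 5501 0.00030714305761021023 axis [ 0.506 -0.002 -0.862] tilt 30.41611049084175 size [27.56881017 22.2849939 ] top [ 0.0074 -0.0009 -0.0471] tip [-0.0655 -0.0006  0.0771]
-60 320 -109.3 | -48 232 -109.1 | -36 190 -109.1 | -24 173 -109.2 | -12 186 -119.8 | 0 180 -120.2 | 108 137 -107.4 | 120 180 -102.7 |
```

>>> move_arm(increments=[{"xyz": [-0.01, 0.056, 0.001], "twist": 0}, {"xyz": [-0.01, 0.056, 0.001], "twist": 0}, {"xyz": [-0.01, 0.056, 0.001], "twist": 0}, {"xyz": [-0.01, 0.056, 0.001], "twist": 0}, {"xyz": [-0.003, 0.056, 0.001], "twist": 0}])

```text
clock: 10.7
eef_pos: [0.4406, 0.0197, 0.1293]
tool_rot: [0.0, -0.1, 0.995, -0.0]
ft_force: [-1.0, -1.1, 0.1]
finger_gap: 0.0229
finger_force: 89.5
```

>>> move_arm(increments=[{"xyz": [-0.001, 0.056, 0.001], "twist": 0}, {"xyz": [-0.001, 0.056, 0.001], "twist": 0}, {"xyz": [-0.001, 0.056, 0.001], "twist": 0}, {"xyz": [0, 0.056, 0.001], "twist": 0}, {"xyz": [0, 0.056, 0.001], "twist": 0}])

```text
clock: 11.2
eef_pos: [0.4379, 0.0335, 0.1291]
tool_rot: [0.0, -0.1, 0.995, 0.0]
ft_force: [-0.0, -1.4, 1.4]
finger_gap: 0.0231
finger_force: 89.5
```

>>> move_arm(increments=[{"xyz": [-0.001, 0.056, 0.001], "twist": 0}, {"xyz": [-0.001, 0.056, 0.001], "twist": 0}, {"xyz": [-0.001, 0.056, 0.001], "twist": 0}, {"xyz": [0, 0.056, 0.001], "twist": 0}, {"xyz": [0, 0.04, 0.001], "twist": 0}])

```text
clock: 11.7
eef_pos: [0.4355, 0.0465, 0.1288]
tool_rot: [0.0, -0.1, 0.995, 0.0]
ft_force: [-0.7, -2.1, 0.6]
finger_gap: 0.0231
finger_force: 89.5
```

```bash
python3 plan.py 95,6,-1.2
python3 - <<'E'
from plan import *
# corner rows: twist steps about TCP + shift before twist (shift in axes before the row's turn)
T,t,y=here(); s0=.095; th=np.radians(90)/15; d=.0062
def R3(yaw): return np.array([[np.cos(yaw),np.sin(yaw),0],[np.sin(yaw),-np.cos(yaw),0],[0,0,-1.]])
arc=.025*np.pi/2
for i in range(15):
    f=lambda k: target(.095+arc*k/15-(1e-9 if k else -1e-9),d,-.0012)
    w0,a0=f(i);w1,a1=f(i+1); p0=w0-R3(a0)@TIP; p1=w1-R3(a1)@TIP
    if i in(0,4,7,10,14): print(i,(R3(a0).T@(p1-p0)/.05).round(4),'twist',np.degrees(a0-a1)/60, 'tipstep mm',np.linalg.norm(w1-w0)*1e3,'tcp mm',np.linalg.norm(p1-p0)*1e3)
E
```

```text
tip [0.4996 0.0595 0.0516] box xy mm [-90.3  93.9] h above flange mm -1.2 yaw 191.5
95,6,-1.2 delta tool [ 0.014  0.022 -0.   ] twist 0.0011
0 [-0.0106  0.2022  0.0011] twist 0.0999999236056275 tipstep mm 3.26626534611123 tcp mm 10.121928892076943
4 [-0.0106  0.2022  0.0007] twist 0.10000000000000014 tipstep mm 3.26593771229817 tcp mm 10.121830093156529
7 [-1.060e-02  2.022e-01  2.000e-04] twist 0.10000000000000014 tipstep mm 3.2657852340909357 tcp mm 10.121780895145031
10 [-1.060e-02  2.022e-01 -2.000e-04] twist 0.10000000000000014 tipstep mm 3.265782676712055 tcp mm 10.121780070008931
14 [-0.0106  0.2022 -0.0008] twist 0.10000000000000014 tipstep mm 3.2660055439385585 tcp mm 10.121851980105074
```

>>> move_arm(increments=[{"xyz": [0, 0.024, 0], "twist": 0}, {"xyz": [-0.0026, 0.1003, 0.0005], "twist": 0.05}, {"xyz": [-0.0026, 0.1003, 0.0005], "twist": 0.05}, {"xyz": [-0.0026, 0.1003, 0.0005], "twist": 0.05}, {"xyz": [-0.0026, 0.1003, 0.0005], "twist": 0.05}])

```text
clock: 12.2
eef_pos: [0.4333, 0.0675, 0.1287]
tool_rot: [-0.0, 0.006, 1.0, -0.0]
ft_force: [0.7, -1.2, 2.2]
finger_gap: 0.0231
finger_force: 89.5
```

```bash
cat >> plan.py <<'E'
    l=r2(YAW).T@(t[:2]-C)-np.array([-.06,.095]); print('corner radius-25 mm',round(np.hypot(*l)*1e3-25,2),'angle',np.degrees(np.arctan2(l[1],-l[0])).round(1),'turned',round(float(np.degrees(np.pi+YAW-y))%360,1))
E
python3 plan.py
```

```text
tip [0.4987 0.0667 0.0515] box xy mm [-89.8 101.1] h above flange mm -1.3 yaw 179.3
corner radius-25 mm 5.4 angle 11.6 turned 12.1
```

On track: the nose is about 5.4 mm off the wall and the force is light. I'll carry on round the corner.

>>> move_arm(increments=[{"xyz": [-0.0026, 0.1003, 0.0004], "twist": 0.05}, {"xyz": [-0.0026, 0.1003, 0.0004], "twist": 0.05}, {"xyz": [-0.0026, 0.1003, 0.0004], "twist": 0.05}, {"xyz": [-0.0026, 0.1003, 0.0004], "twist": 0.05}, {"xyz": [-0.0026, 0.1003, 0.0003], "twist": 0.05}])

```text
clock: 12.7
eef_pos: [0.4367, 0.0922, 0.1285]
tool_rot: [-0.0, 0.136, 0.991, -0.0]
ft_force: [-0.5, -2.2, 2.0]
finger_gap: 0.0231
finger_force: 89.5
```

>>> move_arm(increments=[{"xyz": [-0.0026, 0.1003, 0.0002], "twist": 0.05}, {"xyz": [-0.0026, 0.1003, 0.0002], "twist": 0.05}, {"xyz": [-0.0026, 0.1003, 0.0001], "twist": 0.05}, {"xyz": [-0.0026, 0.1003, 0.0001], "twist": 0.05}, {"xyz": [-0.0026, 0.1003, 0], "twist": 0.05}])

```text
clock: 13.2
eef_pos: [0.4464, 0.1152, 0.1284]
tool_rot: [-0.0, 0.264, 0.964, -0.0]
ft_force: [-0.5, -2.1, 1.8]
finger_gap: 0.0232
finger_force: 89.6
```

```bash
python3 plan.py; python3 w.py w10 >/dev/null; python3 fit.py w10
cat > edge.py <<'E'
from plan import *
import sys
P=np.load(sys.argv[1]+'P.npy').reshape(-1,3); P=P[~np.isnan(P[:,0])]; q=(P[:,:2]-C)@r2(YAW); z=P[:,2]
k=(z>.03)&(z<.065)
for x in np.arange(-.108,.11,.012):
    t=q[k&(abs(q[:,0]-x)<.003)&(q[:,1]>.09)&(q[:,1]<.16)]
    if len(t)>10: print('x',round(x*1e3),len(t),'ymax',(1e3*t[:,1].max()).round(1),end=' | ')
for y in np.arange(-.1,.11,.012):
    t=q[k&(abs(q[:,1]-y)<.003)&(q[:,0]<-.08)&(q[:,0]>-.13)]
    if len(t)>10: print('y',round(y*1e3),len(t),'xmin',(1e3*t[:,0].min()).round(1),end=' | ')
E
python3 edge.py w10
```

```text
tip [0.5026 0.0818 0.0512] box xy mm [-83.  115.2] h above flange mm -1.4 yaw 149.3
corner radius-25 mm 5.58 angle 41.3 turned 42.1
w10 5585 0.0003060247937575314 axis [ 0.504 -0.    -0.864] tilt 30.28573595894822 size [27.41561061 22.19694671] top [ 0.0066 -0.0005 -0.0472] tip [-0.066  -0.0005  0.0771]
x 60 18 ymax 130.3 | y -4 51 xmin -119.7 | y 8 30 xmin -119.6 |
```

>>> move_arm(increments=[{"xyz": [-0.0026, 0.1003, -0.001], "twist": 0.05}, {"xyz": [-0.0026, 0.1003, -0.001], "twist": 0.05}, {"xyz": [-0.0026, 0.1003, -0.001], "twist": 0.05}, {"xyz": [-0.0026, 0.1003, 0], "twist": 0.05}, {"xyz": [-0.0026, 0.1003, 0], "twist": 0.05}])

```text
clock: 13.75
eef_pos: [0.4617, 0.1348, 0.1285]
tool_rot: [-0.0, 0.388, 0.922, -0.0]
ft_force: [-1.3, -1.8, 0.6]
finger_gap: 0.0234
finger_force: 89.5
```

```bash
python3 plan.py; python3 w.py w11 >/dev/null; python3 edge.py w11
```

```text
tip [0.5074 0.088  0.0513] box xy mm [-77.  120.3] h above flange mm -1.2 yaw 134.4
corner radius-25 mm 5.51 angle 56.1 turned 57.0
x -12 20 ymax 148.7 | x 36 32 ymax 143.0 | x 48 63 ymax 142.6 | x 60 21 ymax 138.3 |
```

>>> move_arm(increments=[{"xyz": [-0.0045, 0.1003, 0], "twist": 0.05}, {"xyz": [-0.0045, 0.1003, 0], "twist": 0.05}, {"xyz": [-0.0045, 0.1003, 0], "twist": 0.05}, {"xyz": [-0.0045, 0.1003, -0.0002], "twist": 0.05}, {"xyz": [-0.0045, 0.1003, -0.0002], "twist": 0.05}])

```text
clock: 14.3
eef_pos: [0.4819, 0.1494, 0.1285]
tool_rot: [-0.0, 0.504, 0.864, -0.0]
ft_force: [-1.4, -1.0, 1.4]
finger_gap: 0.0231
finger_force: 89.5
```

>>> move_arm(increments=[{"xyz": [-0.0045, 0.1003, -0.0003], "twist": 0.05}, {"xyz": [-0.0045, 0.1003, -0.0003], "twist": 0.05}, {"xyz": [-0.0045, 0.1003, -0.0003], "twist": 0.05}, {"xyz": [-0.0045, 0.1003, -0.0004], "twist": 0.05}, {"xyz": [-0.0045, 0.1003, -0.0004], "twist": 0.05}])

```text
clock: 14.8
eef_pos: [0.5053, 0.1584, 0.1286]
tool_rot: [-0.0, 0.613, 0.79, -0.0]
ft_force: [-1.7, 0.0, 1.6]
finger_gap: 0.023
finger_force: 89.5
```

```bash
python3 w.py w12 >/dev/null; python3 plan.py 162,5,-1.2; python3 edge.py w12; python3 fit.py w12
```

```text
tip [0.5222 0.0951 0.0514] box xy mm [-61.2 124.4] h above flange mm -1.2 yaw 104.3
162,5,-1.2 delta tool [-0.016  0.578 -0.008] twist 0.0477
corner radius-25 mm 4.4 angle 87.7 turned 87.1
x -12 243 ymax 152.3 | x 0 180 ymax 154.9 | x 12 97 ymax 153.3 | x 24 99 ymax 143.3 | x 36 143 ymax 143.1 | x 48 209 ymax 143.7 | x 60 267 ymax 143.4 | x 72 261 ymax 141.9 | x 84 222 ymax 138.2 | x 96 158 ymax 129.7 | x 108 43 ymax 114.2 | w12 5480 0.00030677059623901204 axis [ 0.506  0.005 -0.862] tilt 30.42431240639875 size [27.6233217  22.15914423] top [ 0.0065  0.0001 -0.0471] tip [-0.0665 -0.0005  0.077 ]
```

>>> move_arm(increments=[{"xyz": [-0.001, 0.1, -0.0005], "twist": 0.048}, {"xyz": [0, 0.055, -0.0007], "twist": 0}, {"xyz": [0, 0.055, -0.0007], "twist": 0}, {"xyz": [0, 0.055, -0.0007], "twist": 0}, {"xyz": [0, 0.055, -0.0007], "twist": 0}])

```text
clock: 15.35
eef_pos: [0.5214, 0.1618, 0.129]
tool_rot: [-0.0, 0.632, 0.775, -0.0]
ft_force: [-2.2, -0.5, 1.2]
finger_gap: 0.0232
finger_force: 89.5
```

```bash
python3 plan.py 167.3,4.5,-1.2
```

```text
tip [0.5346 0.0977 0.0518] box xy mm [-48.5 124.4] h above flange mm -1.1 yaw 101.6
167.3,4.5,-1.2 delta tool [-0.     0.431 -0.003] twist 0.004
corner radius-25 mm 6.59 angle 111.3 turned 89.8
```

>>> move_arm(increments=[{"xyz": [0, 0.055, -0.0004], "twist": 0}, {"xyz": [0, 0.055, -0.0004], "twist": 0}, {"xyz": [0, 0.055, -0.0004], "twist": 0}, {"xyz": [0, 0.055, -0.0004], "twist": 0}, {"xyz": [0, 0.055, -0.0004], "twist": 0}])

```text
clock: 15.85
eef_pos: [0.535, 0.1646, 0.1291]
tool_rot: [0.0, 0.632, 0.775, -0.0]
ft_force: [-1.3, -1.0, 1.3]
finger_gap: 0.023
finger_force: 89.5
```

>>> move_arm(increments=[{"xyz": [0, 0.055, -0.0004], "twist": 0}, {"xyz": [0, 0.055, -0.0004], "twist": 0}, {"xyz": [0, 0.04, -0.0003], "twist": 0}, {"xyz": [0, 0, 0], "twist": 0}, {"xyz": [0, 0, 0], "twist": 0}])

```text
clock: 16.35
eef_pos: [0.5426, 0.1663, 0.1293]
tool_rot: [0.0, 0.632, 0.775, 0.0]
ft_force: [0.8, 0.1, 1.8]
finger_gap: 0.0228
finger_force: 89.4
```

```bash
python3 plan.py; python3 w.py w13 >/dev/null; python3 edge.py w13; python3 fit.py w13
python3 - <<'E'
from plan import *
P=np.load('w13P.npy').reshape(-1,3); P=P[~np.isnan(P[:,0])]; q=(P[:,:2]-C)@r2(YAW); z=P[:,2]
k=(z>.066)&(z<.1)&(q[:,1]>.135)&(q[:,1]<.17)&(abs(q[:,0])<.035); print('\nlatch',k.sum(),(1e3*np.percentile(q[k],[1,99],0)).round(1))
E
```

```text
tip [0.5558 0.1021 0.0521] box xy mm [-26.8 124.6] h above flange mm -1.0 yaw 101.6
corner radius-25 mm 19.44 angle 138.3 turned 89.8
x -96 74 ymax 129.2 | x -84 101 ymax 136.9 | x -12 49 ymax 152.8 | x 24 99 ymax 143.0 | x 36 231 ymax 143.6 | x 48 240 ymax 143.4 | x 60 169 ymax 143.4 | x 72 172 ymax 142.0 | x 84 191 ymax 138.5 | x 96 155 ymax 130.4 | x 108 30 ymax 113.1 | w13 5490 0.00030354545728469823 axis [ 0.51  -0.004 -0.86 ] tilt 30.649129199100205 size [27.59637688 22.2583572 ] top [ 0.0065  0.0001 -0.0471] tip [-0.0669  0.0006  0.0768]Traceback (most recent call last):
  File "<stdin>", line 3, in <module>
    return _quantile_unchecked(
        a, q, axis, out, overwrite_input, method, keepdims, weights)
    return _ureduce(a,
                    func=_quantile_ureduce_func,
    ...<5 lines>...
                    overwrite_input=overwrite_input,
                    method=method)
    r = func(a, **kwargs)
    result = _quantile(arr,
                       quantiles=q,
    ...<2 lines>...
                       out=out,
                       weights=wgt)
    slices_having_nans = np.isnan(arr[-1, ...])
                                  ~~~^^^^^^^^^
IndexError: index -1 is out of bounds for axis 0 with size 0
```

>>> move_arm(increments=[{"xyz": [0.03, 0, -0.04], "twist": 0}, {"xyz": [0.2, 0, -0.1], "twist": 0}, {"xyz": [0.2, 0, -0.6], "twist": 0}, {"xyz": [0, 0, -0.9], "twist": -0.13}, {"xyz": [0, 0, -0.9], "twist": -0.13}])

```text
clock: 16.9
eef_pos: [0.5368, 0.1879, 0.2577]
tool_rot: [-0.0, 0.519, 0.855, -0.0]
ft_force: [1.5, 0.5, -1.1]
finger_gap: 0.0233
finger_force: 89.1
```

>>> move_arm(increments=[{"xyz": [0, 0, 0], "twist": -0.135}, {"xyz": [0, 0, 0], "twist": -0.135}, {"xyz": [0, 0, 0], "twist": -0.135}, {"xyz": [0, 0, 0], "twist": -0.135}, {"xyz": [0, 0, 0], "twist": -0.135}])

```text
clock: 17.4
eef_pos: [0.5374, 0.1878, 0.2564]
tool_rot: [-0.0, 0.191, 0.982, 0.0]
ft_force: [0.2, 0.8, -1.8]
finger_gap: 0.0227
finger_force: 89.1
```

>>> move_arm(increments=[{"xyz": [0, 0, 0], "twist": -0.135}, {"xyz": [0, 0, 0], "twist": -0.135}, {"xyz": [0.6, 0.6, 0], "twist": 0}, {"xyz": [0.6, 0.6, 0], "twist": 0}, {"xyz": [0, 0, 0], "twist": 0}])

```text
clock: 17.9
eef_pos: [0.4817, 0.2567, 0.2567]
tool_rot: [-0.0, 0.052, 0.999, 0.001]
ft_force: [0.3, -0.2, -1.5]
finger_gap: 0.0229
finger_force: 89.1
```

```bash
cat > st.py <<'E'
from h import *
import sys
T=pose(); y=np.degrees(np.arctan2(T[1,0],T[0,0])); S=np.array([.459,.3637]); 
off=T[:3,:3].T@np.r_[S-T[:2,3],0]*1e3
print('TCP',T[:3,3].round(4),'yaw',round(y%360,1),'twist to 174.2:',round(-(174.2-y%360)/60,4),'stand in tool mm',off.round(1),'clock',bot.observe()['clock'],bot.observe()['ft_force'].round(1) if hasattr(bot.observe()['ft_force'],'round') else bot.observe()['ft_force'])
E
python3 st.py
```

```text
TCP [0.4817 0.2567 0.2567] yaw 174.1 twist to 174.2: -0.0018 stand in tool mm [3.360e+01 1.041e+02 1.000e-01] clock 17.9 [ 0.3 -0.2 -1.5]
```

>>> move_arm(increments=[{"xyz": [0.65, 0.695, 0], "twist": 0}, {"xyz": [0.65, 0.695, 0], "twist": 0}, {"xyz": [0.65, 0.695, 0], "twist": 0}, {"xyz": [0, 0, 0], "twist": 0}, {"xyz": [0, 0, 0], "twist": 0}])

```text
clock: 18.4
eef_pos: [0.3978, 0.3683, 0.2563]
tool_rot: [-0.0, 0.052, 0.999, -0.0]
ft_force: [-0.3, 0.6, -1.5]
finger_gap: 0.0227
finger_force: 89.1
```

```bash
python3 w.py w14|tail -3; python3 st.py; python3 fit.py w14
```

```text
0.005 4007 (array([433.4, 351.6]), array([181.6, 109. ]), 21.5) [0.4383514  0.35261283 0.00800172]
0.085 693 (array([455.9, 364. ]), array([42.2, 41.7]), 83.9) [0.44861112 0.36633113 0.09465456]
0.15 0 (array([0., 0.]), array([0., 0.]), 0.0) 0
TCP [0.3985 0.3675 0.2563] yaw 173.9 twist to 174.2: -0.0045 stand in tool mm [-60.5   2.6   0. ] clock 18.45 [ 0.2  0.3 -2.3]
w14 5485 0.00030880393423053735 axis [ 0.504 -0.003 -0.864] tilt 30.259783990281285 size [27.4195634  22.16898265] top [ 0.007  -0.0008 -0.0472] tip [-0.0656 -0.0004  0.0772]
```

>>> move_arm(increments=[{"xyz": [0, 0.06, 0.7], "twist": -0.004}, {"xyz": [0, 0, 0.7], "twist": 0}, {"xyz": [0, 0, 0.4], "twist": 0}, {"xyz": [0, 0, 0.18], "twist": 0}, {"xyz": [0, 0, 0], "twist": 0}])

```text
clock: 18.95
eef_pos: [0.3993, 0.3693, 0.1566]
tool_rot: [-0.0, 0.052, 0.999, -0.001]
ft_force: [-0.0, 0.3, -1.3]
finger_gap: 0.023
finger_force: 89.2
```

>>> move_arm(increments=[{"xyz": [0, 0, 0], "twist": 0}, {"xyz": [0, 0, 0], "twist": 0}, {"xyz": [-0.2, 0, 0], "twist": 0}, {"xyz": [-0.2, 0, 0], "twist": 0}, {"xyz": [0, 0, 0], "twist": 0}], gripper=0, newtons=20)

```text
clock: 19.45
eef_pos: [0.4193, 0.3684, 0.1572]
tool_rot: [-0.001, 0.051, 0.999, 0.0]
ft_force: [-8.1, 2.7, -2.8]
finger_gap: 0.0227
finger_force: 88.9
```

```bash
python3 w.py w15|tail -1; python3 st.py; python3 fit.py w15
```

```text
0.15 495 (array([414.4, 368.1]), array([50. , 12.9]), 84.1) [0.41019301 0.37901162 0.16622711]
TCP [0.4189 0.3684 0.157 ] yaw 174.1 twist to 174.2: -0.0014 stand in tool mm [-40.3  -0.5  -0.1] clock 19.5 [-6.6  3.3 -5.1]
w15 5460 0.000307094684646645 axis [ 0.426 -0.004 -0.905] tilt 25.19751795727101 size [27.27639183 22.30876921] top [ 0.0054 -0.0008 -0.0478] tip [-0.0559 -0.0002  0.0825]
```

>>> move_arm(increments=[{"xyz": [-0.18, 0, -0.05], "twist": 0}, {"xyz": [-0.18, 0, -0.06], "twist": 0}, {"xyz": [-0.18, 0, -0.06], "twist": 0}, {"xyz": [0, 0, 0], "twist": 0}])

```text
clock: 19.9
eef_pos: [0.4465, 0.3653, 0.1659]
tool_rot: [-0.001, 0.052, 0.999, 0.0]
ft_force: [-5.4, 1.5, 1.7]
finger_gap: 0.0233
finger_force: 89.6
```

```bash
python3 w.py w16|tail -1; python3 st.py; python3 fit.py w16
```

```text
0.15 521 (array([441.8, 365. ]), array([34.7, 11.6]), 84.2) [0.44163941 0.36497675 0.16081723]
TCP [0.4463 0.3654 0.1658] yaw 174.1 twist to 174.2: -0.0018 stand in tool mm [-12.8  -0.3  -0. ] clock 19.95 [-4.1  0.9  0.3]
w16 4035 0.0002881126391860917 axis [ 0.238 -0.001 -0.971] tilt 13.770931300709053 size [24.51159042 22.53684638] top [ 0.002  -0.0007 -0.048 ] tip [-0.0322 -0.0006  0.0919]
```

>>> move_arm(increments=[{"xyz": [-0.15, 0, -0.05], "twist": 0}, {"xyz": [-0.15, 0, -0.05], "twist": 0}, {"xyz": [-0.12, 0, -0.02], "twist": 0}, {"xyz": [0, 0, 0], "twist": 0}])

```text
clock: 20.35
eef_pos: [0.467, 0.3632, 0.1716]
tool_rot: [-0.001, 0.051, 0.999, 0.0]
ft_force: [-5.5, 0.9, 0.2]
finger_gap: 0.0231
finger_force: 89.6
```

```bash
python3 w.py w17|tail -1; python3 st.py; python3 fit.py w17;python3 tilt.py w17|head -14; python3 -c "
import cv2
from station import optics
p,_=optics.snapshot('scene'); cv2.imwrite('pics/s17.png',p); w=cv2.imread('pics/w17.png')
cv2.imwrite('pics/c17.png',cv2.resize(cv2.hconcat([cv2.resize(p[200:350,110:310],(560,420)),w]),(800,300)))"
```

```text
0.15 683 (array([458., 363.]), array([23.9,  5.6]), 84.2) [0.45668068 0.36308315 0.16230166]
TCP [0.4668 0.3632 0.1716] yaw 174.1 twist to 174.2: -0.0016 stand in tool mm [ 7.8 -0.3  0. ] clock 20.4 [-5.4  0.7 -0.8]
w17 2398 0.000307848483680125 axis [ 0.188 -0.009 -0.982] tilt 10.811061986655854 size [22.97233704 26.74996117] top [ 0.0005 -0.0007 -0.0473] tip [-0.0265  0.0005  0.0941]
-77 1283 [ 9.4 10.3 11.3]
-71 231 [ 8.8  9.5 14.5]
-53 11 [-7.9 -4.3  1.4]
-47 4154 [-9.   1.5 10.1]
-41 492 [10.4 10.9 11.4]
-35 511 [10.1 10.7 11.2]
-29 414 [10.2 11.1 11.7]
-23 357 [10.1 11.2 12.1]
-17 247 [ 9.9 10.9 11.5]
-11 266 [ 9.8 10.3 10.6]
-5 235 [ 9.7 10.2 10.5]
1 218 [ 9.7 10.1 10.3]
7 238 [ 9.7 10.2 11.2]
13 170 [ 9.4 10.4 11.3]
```

View pics/c17.png

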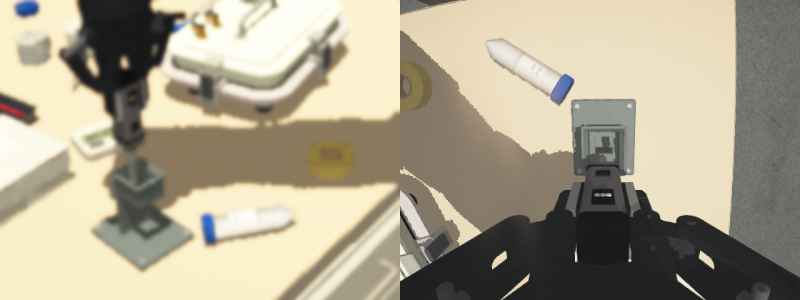

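The pen stands upright in the fingers again, with its handle face running straight down the view at about (603,235). Its nose is just inside the pocket, with the hole visible at (603,150). I'll centre it and lower it.

>>> move_arm(increments=[{"xyz": [0.125, 0, 0], "twist": 0}, {"xyz": [0.125, 0, 0], "twist": 0}, {"xyz": [0, 0, 0], "twist": 0}, {"xyz": [0, 0, 0.15], "twist": 0}, {"xyz": [0, 0, 0.15], "twist": 0}])

```text
clock: 20.95
eef_pos: [0.4545, 0.3647, 0.1562]
tool_rot: [0.0, 0.051, 0.999, 0.0]
ft_force: [0.4, -0.2, -1.4]
finger_gap: 0.023
finger_force: 89.6
```

```bash
python3 w.py w18|tail -1; python3 st.py; python3 tilt.py w18|sed -n 3,14p
```

```text
0.15 1380 (array([446. , 364.8]), array([50. ,  6.2]), 84.2) [0.44470247 0.36492912 0.16364301]
TCP [0.454  0.3642 0.1546] yaw 174.1 twist to 174.2: -0.0014 stand in tool mm [-5.1  0.  -0. ] clock 21.0 [-0.2  0.3 -3.4]
-53 6 [-6.9 -5.8  2.1]
-47 4188 [-9.   1.6 10.3]
-41 476 [10.6 11.  11.5]
-35 527 [10.3 10.8 11.3]
-29 392 [10.2 11.1 11.6]
-23 339 [ 9.9 11.1 12.1]
-17 266 [ 9.9 10.8 11.4]
-11 252 [ 9.6 10.2 10.5]
-5 231 [ 9.6 10.  10.3]
1 208 [ 9.4  9.9 10.2]
7 244 [ 9.4 10.  10.9]
13 163 [ 9.2 10.  11. ]
```

>>> move_arm(increments=[{"xyz": [0, 0, 0.2], "twist": 0}, {"xyz": [0, 0, 0.2], "twist": 0}, {"xyz": [0, 0, 0.1], "twist": 0}, {"xyz": [0, 0, 0], "twist": 0}])

```text
clock: 21.4
eef_pos: [0.4539, 0.3642, 0.1305]
tool_rot: [-0.001, 0.051, 0.999, -0.001]
ft_force: [-0.2, 0.2, -1.6]
finger_gap: 0.0228
finger_force: 89.6
```

>>> move_arm(increments=[{"xyz": [0, 0, 0.14], "twist": 0}, {"xyz": [0, 0, 0.14], "twist": 0}, {"xyz": [0, 0, 0], "twist": 0}, {"xyz": [0, 0, 0], "twist": 0}])

```text
clock: 21.8
eef_pos: [0.4542, 0.3645, 0.1175]
tool_rot: [-0.0, 0.051, 0.999, -0.0]
ft_force: [0.8, -0.3, -0.5]
finger_gap: 0.023
finger_force: 89.6
```

```bash
python3 w.py w19|tail -1; python3 st.py; python3 tilt.py w19|sed -n 3,10p; python3 fit.py w19
```

```text
0.15 9974 (array([453.8, 363.5]), array([89.8, 27.4]), 84.1) [0.44613911 0.36391594 0.16520998]
TCP [0.4544 0.3646 0.1178] yaw 174.1 twist to 174.2: -0.0014 stand in tool mm [-4.7 -0.4  0. ] clock 21.85 [-0.3  0.3 -1.5]
-53 7 [-9.  -6.4 -1.4]
-47 4183 [-9.   1.6 10.2]
-41 485 [10.5 11.1 11.5]
-35 518 [10.2 10.8 11.3]
-29 394 [10.1 11.1 11.7]
-23 346 [10.1 11.2 12.1]
-17 255 [ 9.8 10.9 11.4]
-11 257 [ 9.8 10.2 10.5]
w19 2497 0.00030975223946297316 axis [ 0.182 -0.007 -0.983] tilt 10.469423430104772 size [23.24586408 26.64964134] top [ 0.0003 -0.0007 -0.0474] tip [-0.0259  0.0003  0.0942]
```

>>> move_arm(increments=[{"xyz": [0, 0, 0.05], "twist": 0}, {"xyz": [0, 0, 0.04], "twist": 0}, {"xyz": [0, 0, 0], "twist": 0}, {"xyz": [0, 0, 0], "twist": 0}])

```text
clock: 22.25
eef_pos: [0.4543, 0.3645, 0.1131]
tool_rot: [-0.0, 0.051, 0.999, -0.0]
ft_force: [-0.9, 0.9, -1.7]
finger_gap: 0.0226
finger_force: 89.6
```

>>> move_arm(increments=[{"xyz": [0, 0, 0], "twist": 0}, {"xyz": [0, 0, 0], "twist": 0}, {"xyz": [0, 0, 0], "twist": 0}, {"xyz": [0, 0, 0], "twist": 0}, {"xyz": [0, 0, 0], "twist": 0}], gripper=1)

```text
clock: 22.75
eef_pos: [0.4543, 0.3646, 0.1132]
tool_rot: [0.0, 0.051, 0.999, 0.0]
ft_force: [-0.7, 0.6, 0.3]
finger_gap: 0.0854
finger_force: 0.0
```

>>> move_arm(increments=[{"xyz": [0, 0, -0.2], "twist": 0}, {"xyz": [0, 0, -0.6], "twist": 0}, {"xyz": [0, 0, -0.8], "twist": 0}, {"xyz": [0, 0, -0.8], "twist": 0}, {"xyz": [0, 0, 0], "twist": 0}])

```text
clock: 23.25
eef_pos: [0.4559, 0.3658, 0.2394]
tool_rot: [0.003, 0.051, 0.999, 0.003]
ft_force: [0.4, 0.5, 0.1]
finger_gap: 0.0856
finger_force: 0.0
```

```bash
python3 w.py w20|tail -3; python3 st.py
```

```text
0.005 4454 (array([442.6, 334.2]), array([141.9, 142.8]), 84.5) [0.4351979  0.34804689 0.00797404]
0.085 1134 (array([459.2, 363.7]), array([42. , 47.7]), 84.6) [0.44817281 0.3679888  0.09486532]
0.15 1560 (array([459.6, 362.7]), array([24.3, 29.9]), 84.2) [0.45812076 0.36304234 0.15990359]
TCP [0.4554 0.3654 0.2365] yaw 174.1 twist to 174.2: -0.0015 stand in tool mm [-3.8 -1.3  0. ] clock 23.3 [ 0.6  1.  -0.1]
```

View pics/w20.png

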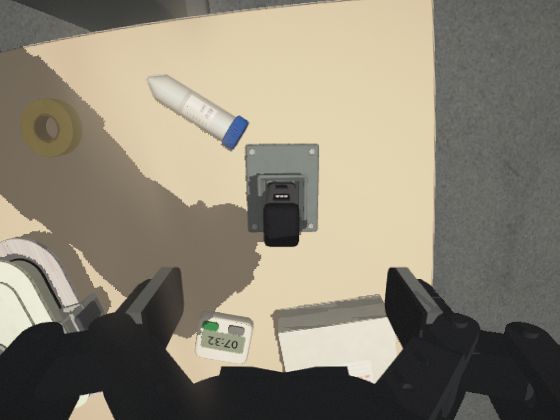

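The pen is back in the stand at (281,223). Its top is 0.160 m high, as at the start, and the fingers are clear of it.

```bash
python3 -c "
from station import bot
print(bot.finish_job())"
```

```text
the job is handed in; nothing more can be done
None
```

I drew the pen's nose along the whole seam, from beside the front latch round the corner to the left latch, in light touch all the way. The pen is back upright and fully home in its stand. I handed the job in at about 23 s; no verdict came back, so whether all ten stations registered is unconfirmed.

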